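# Open the plate exposure unit

## Robot

A 6-joint arm with a two-finger parallel gripper is mounted at the origin on a cart in front of the work surface, level with it; the furniture and walls round the work are solid. World frame = base frame: x ahead of the robot, y to its left, z up, the work surface at z = 0. Lengths are in m, angles in rad, forces in N, time in s.
With the tool pointing down it reaches from about 0.325 to 0.75 m from the base axis. Payload 7.6 kg.
Tool frame: the origin (TCP) lies midway between the tips of the shut fingers; the grasp point (between the pads) lies 19 mm behind it; z points along the fingers, y is the line along which they close (so a half turn about z gives the same grasp; the last joint's range is limited). The gripper opens to 85 mm and grips with 20 to 120 N. Pads are 22 mm wide; open, the fingers measure 114 mm over their backs; the gripper's body (76 mm by 85 mm) begins 54 mm behind the grasp point. The pads swing forward as they close: fully open they stand 13 mm farther back than shut.
Start: joints at [-1.197, 0.052, 1.401, -0, 1.689, -0.07], TCP at [0.225, -0.474, 0.231] pointing down, gripper open.
Joint ranges: [-2.9, 2.9], [-0.91, 2.17], [0.12, 2.37], [-1.06, 4.2], [0.26, 2.73], [-2.93, 2.93]. Speed limits (rad/s): [2.57, 2.57, 3.01, 3.14, 3.14, 3.14].

## Interface

Orientations are given as a unit quaternion [w, x, y, z].
In Python, from plant import bot gives the robot as it stands.
- The arm moves only by the shell command python3 -m inch 'ROWS' [FORCE]. ROWS is JSON, a list that holds one entry, the list of rows, each a list of 5 numbers: the shift along the tool's x, y, z in m, then the turn about the tool's z in degrees, then the opening, from 0 (shut) to 1 (fully open). A call has 1 to 10 rows; each row shifts and turns the commanded pose from where the row before left it, along the tool's axes as they then stand; what a row does not reach is not made up. A row lasts 1/12 s, in which the tool goes at most 41.7 mm and 7.16 degrees, less where a joint would pass 70% of its speed; a pose out of reach is approached as far as the arm can. A call with a gripper value outside its range is refused whole. The fingers move at their own pace and stop on an object; FORCE is the grip in N (left out, the last holds). Time passes only in rows, so rows that do not move let the fingers close. It gives the time, the measured TCP pose, the force, the opening and the grip force at its end, in the units of the state.
- bot.state(): the state, without advancing time (a new reading comes with each control period).
- bot.read_camera(name): name is "scene" or "top"; returns the picture (400x640x3 uint8, red, green, blue); there is no depth.
- bot.camera_info(name): a dict with "K" (3x3 intrinsics, pixels), "distortion" ([k1, k2, p1, p2, k3] as OpenCV has them; the pictures are not rectified), "world_from_camera" (4x4, takes a point from camera to world coordinates). Camera axes: x right, y up, looking along -z (the intrinsics and any distortion apply to the point x, -y, -z); pixel columns grow to the right and rows downward; lengths in m; the calibration is good to about 2 mm. A picture is of the moment at which its call begins. camera_info takes no time and is no camera call.
- bot.finish_job(): hands the job in; it is judged then, once.
The state is a dict: "time": time; "qpos": joint angles; "dq": joint speeds; "tau": joint torques, N m; "eef_pos": TCP position; "ee_rot": TCP orientation; "contact_force": force on the tool from outside, world axes, zero at the start; "ft_torque": the same for the moment, N m; "finger_gap": opening from 0.0 (shut) to 1.0 (fully open); "finger_force": force on a finger pad.
Only numpy, scipy, OpenCV 4.12 (cv2) and the standard library are available. Lean on these libraries where they do the work, as an engineer would, in place of code of your own. Each camera call takes 0.05 s, during which the arm holds its last target. There are 200 camera calls.

## Task

The printing plate in the small exposure unit on the bench is done: open the unit. First flip its toggle clamp fully open, then press the long release bar across the front near its middle, so that both ends sink evenly and the lid springs up, and swing the lid up until it stands upright. Leave the things standing round the unit in their places.

Things in the scene. Friction and masses are not known exactly. Their poses are not given: they have to be found in the camera images.
- exposure_unit: Grey sheet-metal box with a hinged lid, fixed to the bench. Origin: under the middle of the case, at bench height; z up, x from its front (release bar) to its back (hinge), y to its left. Case and lid 150 (x) x 210 (y) mm, lid top 92 mm up when shut; a tray in front of it, 70 mm deep, rim 46 mm up, holds the release bar. All offsets in these notes are in this frame.
- bar_middle (a point): Middle of the top of the release bar: black, ribbed, 208 mm long (y), 22 mm wide (x), top 60 mm above the bench, at x = -118 mm, in front of the lid. Pinned at its middle to a guided stem; each end works a sprung pawl that hooks over a keeper on the lid. Press straight down here; 20 mm off the middle along the bar is still well, nearer an end it only rocks.
- bar_travel (a joint): How far the middle of the release bar is pressed down, m: 0 = up at rest, 0.009 = fully down. Both pawls let go of the lid at about 0.006 if the bar is level. Pressing it fully takes 10 to 20 N; it springs back when released.
- bar_rock (a joint): How far the release bar is out of level, rad: 0 = level, positive = its left (+y) end higher. It should stay within 0.045.
- clamp_grip (a point): Point on the axis of the toggle clamp's black grip, 75 mm from its pivot. The clamp stands on the unit's right (-y) side: handle upright when shut (leaning 0.1 rad to +y), round grip 18 mm thick from 25 to 109 mm from the pivot; its steel arm (top 114 mm up, a stud to 126) holds the lid's edge down with a rubber foot. Push the grip outwards (to -y) from its inner side.
- clamp_pivot (a point): Pivot of the clamp handle at x = -35, y = -144 mm, 108 mm above the bench; the axis runs along the unit's x.
- clamp_handle (a joint): Angle of the clamp handle, rad: 0 = shut (locked over centre), 1.28 = fully open, swung outwards and down to -y. The arm rises with it, through 1.7 rad in all, and clears the lid. Light (a few N at the grip); a stiff pivot, it stays where it is left.
- lid_handle (a point): Middle of the lid's black bow handle: round bar 10 mm thick, 90 mm long along y, its axis 30 mm above the lid's top face (122 mm above the bench when shut) and 25 mm behind the lid's front edge; about 25 mm free under it.
- lid_hinge (a point): Middle of the lid's hinge axis, which runs along the unit's y at x = 79 mm, 72 mm above the bench. When shut, the lid handle's axis lies 129 mm in front of it and 50 mm above it, the lid's front edge 154 mm in front, its flat underside 2 mm below; the lid is 22 mm thick.
- lid (a joint): Angle of the lid, rad: 0 = shut, 1.57 = upright, 1.8 = its stop, leaning back. Freed, it springs up by itself to about 0.13. Stiff hinge (under 10 N at the handle): above about 0.9 it stays where it is left.
- pad_a: Bystander: a rounded orange-brown silicone printing pad, 44 mm high, on a board of 54 x 60 mm, on the bench just left of the unit. Origin: middle of its underside.
- pad_b: Bystander: a rounded pale silicone printing pad, 52 mm high, on a wooden board of 49 x 54 mm, on the bench just left of the unit, nearer the robot. Origin: middle of its underside.
- hex_key: Bystander: a black hex key, 35 x 87 x 6 mm, flat on the bench just right of the unit behind the clamp. Origin: middle of its underside.

How it is judged:
By the outcome, as a careful person would: the job done as asked, in the order asked, and still so for the second after the job is handed in, with the robot touching nothing.
It also fails if it takes over 64 s, if anything falls off the work surface, if the arm or the gripper's body presses on something with over 40 N, if the wrist force passes 120 N, or if a joint passes its speed limit or range.

## Working session

There is one attempt and no reset: what is moved stays moved. The work goes in short steps, Python scripts to look and compute and a shell command to move; the robot and the scene stay as the last step left them, time stands still between calls to the robot, and variables do not carry over. Pictures are saved under pics/ and viewed, at most 10 in all, crops included, and the job is handed in when it is done.

```bash
mkdir -p pics
python3 - <<'E'
from plant import bot
import cv2, json
for n in("scene","top"):
    cv2.imwrite(f"pics/{n}0.png",bot.read_camera(n)[:,:,::-1]); i=bot.camera_info(n); print(n,i)
print(bot.state())
E
```

```text
scene {'K': array([[387.55816807,   0.        , 319.76957744],
       [  0.        , 387.55816807, 199.00862301],
       [  0.        ,   0.        ,   1.        ]]), 'distortion': array([-0.01490947,  0.        ,  0.        ,  0.        ,  0.        ]), 'world_from_camera': array([[ 0.93900393, -0.30604288,  0.15687377,  0.70111338],
       [ 0.34389964,  0.83274151, -0.43390622, -0.28000096],
       [ 0.00215861,  0.46138848,  0.88719559,  0.90159424],
       [ 0.        ,  0.        ,  0.        ,  1.        ]])}
top {'K': array([[388.00574342,   0.        , 323.06757118],
       [  0.        , 388.00574342, 207.46789473],
       [  0.        ,   0.        ,   1.        ]]), 'distortion': array([-0.00379329,  0.        ,  0.        ,  0.        ,  0.        ]), 'world_from_camera': array([[-0.01237499,  0.98770323, -0.1558499 ,  0.42301648],
       [-0.99992251, -0.01201313,  0.0032635 ,  0.11437197],
       [ 0.00135112,  0.1558782 ,  0.98777536,  0.96853999],
       [ 0.        ,  0.        ,  0.        ,  1.        ]])}
{'time': 0.1, 'qpos': array([-1.19724679e+00,  5.27479404e-02,  1.40161006e+00, -1.39651206e-06,
        1.68858625e+00, -7.02780133e-02]), 'dq': array([-0.00050614, -0.00115986, -0.00277082, -0.00021434, -0.00212299,
       -0.00144881]), 'tau': array([ 2.14833679e-03, -3.82581604e+01, -3.60984707e+01,  1.31974073e-05,
        4.76341462e-03, -2.14992116e-05]), 'eef_pos': array([ 0.22536997, -0.47387702,  0.2305768 ]), 'ee_rot': array([-6.67936505e-04,  9.75477816e-01,  2.20096738e-01, -1.02768069e-04]), 'contact_force': array([-1.50777666, -0.54215582, -0.40653822]), 'ft_torque': array([0.00075196, 0.00310097, 0.0154703 ]), 'finger_force': 0.0, 'finger_gap': 0.9988103954204763}
```

View pics/scene0.png

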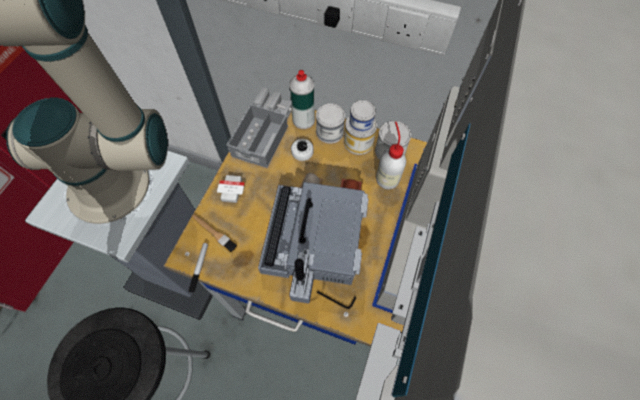

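View pics/top0.png

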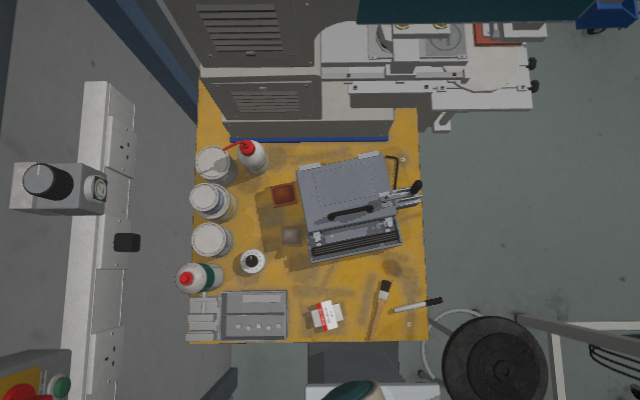

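The scene view shows the unit at about (315,235), with the clamp grip at (299,268). The top view shows it at about (350,205), yawed slightly, with the clamp at its right, about (405,195). I'll enlarge both.

Run:
```python
import cv2
a=cv2.imread("pics/scene0.png")[170:310,245:385]; b=cv2.imread("pics/top0.png")[140:275,270:435]
cv2.imwrite("pics/c1.png",cv2.resize(a,None,fx=4.2,fy=4.2,interpolation=2)); cv2.imwrite("pics/c2.png",cv2.resize(b,None,fx=4.4,fy=4.4,interpolation=2))
```

```text
(no output)
```

View pics/c1.png

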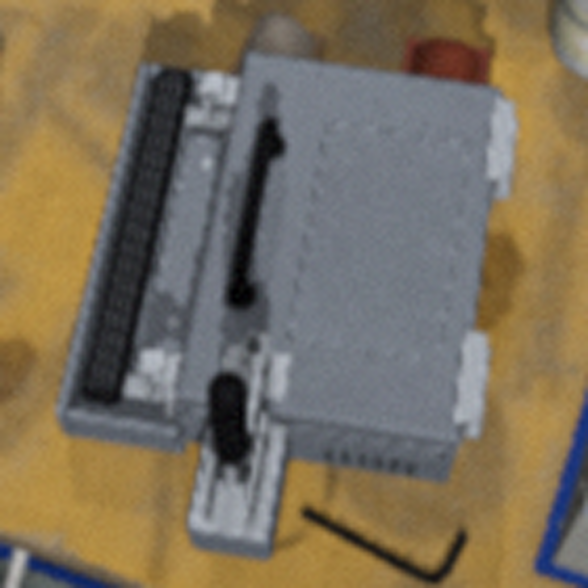

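View pics/c2.png

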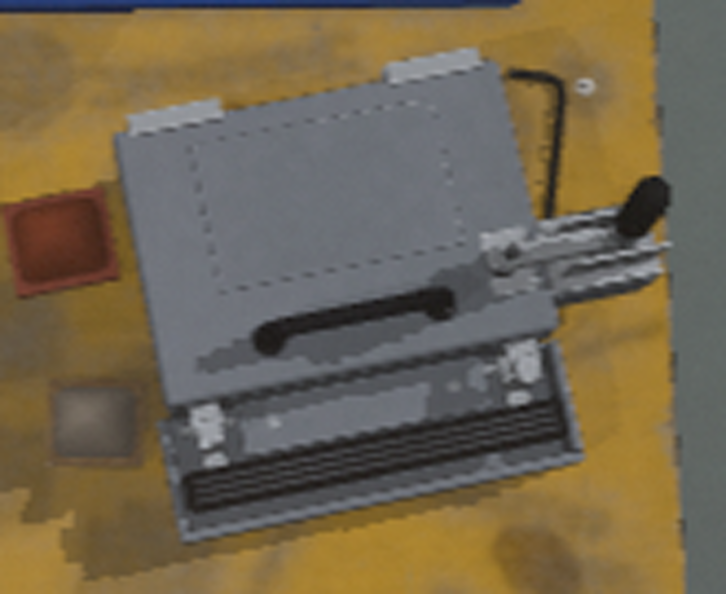

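```bash
cat > h.py <<'E'
import numpy as np, cv2
from scipy.optimize import least_squares
from plant import bot
I={n:bot.camera_info(n) for n in("scene","top")}
def proj(n,P):
    T=np.linalg.inv(I[n]["world_from_camera"]); c=np.atleast_2d(P)@T[:3,:3].T+T[:3,3]
    return cv2.projectPoints((c*[1,-1,-1]).reshape(-1,1,3),np.zeros(3),np.zeros(3),I[n]["K"],I[n]["distortion"])[0].reshape(-1,2)
def u2w(p,P):
    c,s=np.cos(p[2]),np.sin(p[2]); P=np.atleast_2d(P); return np.c_[p[0]+c*P[:,0]-s*P[:,1],p[1]+s*P[:,0]+c*P[:,1],P[:,2]]
E
python3 - <<'E'
from h import *
L=np.array([[-75,105,92],[75,105,92],[75,-105,92],[-75,-105,92],[-118,104,60],[-118,-104,60],[-50,0,122]])/1e3
A=np.array([[248,55],[500,90],[455,437],[180,405],[175,72],[102,398],[255,214]]); A=(A+.5)/4.2-.5+[245,170]
B=np.array([[170,405],[118,133],[495,62],[557,328],[187,493],[562,418],[355,318]]);B=(B+.5)/4.4-.5+[270,140]
for use in("s","t","st"):
    f=lambda p:np.r_[(proj("scene",u2w(p,L))-A).ravel()*("s" in use),(proj("top",u2w(p,L))-B).ravel()*("t" in use)]
    r=least_squares(f,[.5,.0,.2],loss="soft_l1"); print(use,r.x.round(4)); 
print(f(r.x).reshape(-1,2).round(1))
p=r.x; np.save("p.npy",p)
t=.1
for a in(0,1.28):
  th=a-.1; g=[-.035,-.144-.109*np.sin(th),.108+.109*np.cos(th)]; print("griptip",u2w(p,g),proj("scene",u2w(p,g)),proj("top",u2w(p,g)))
for nm,q in dict(bar=[-.118,0,.06],pivot=[-.035,-.144,.108],lidh=[-.05,0,.122],hinge=[.079,0,.072]).items(): print(nm,u2w(p,q).round(4))
print("obs tip scene",(228.5/4.2-.5+245,385.5/4.2-.5+170),"top",(655.5/4.4-.5+270,190.5/4.4-.5+140))
E
```

```text
s [0.5984 0.0564 0.1989]
t [0.5968 0.0596 0.1836]
st [0.5972 0.0583 0.1887]
[[-0.5 -1.4]
 [ 1.4 -0.9]
 [ 1.5  1.5]
 [-1.8 -1.9]
 [ 0.3 -1.1]
 [-0.8  0.8]
 [-0.1 -4. ]
 [-0.7  1.1]
 [-1.4 -0.3]
 [ 1.1 -1.5]
 [ 1.6  0.2]
 [-0.   0.3]
 [ 1.7 -0.5]
 [ 1.2 -1. ]]
griptip [[ 0.58784412 -0.07905838  0.21645545]] [[298.71810679 261.02784172]] [[419.06515607 183.31668525]]
griptip [[ 0.60879482 -0.18873926  0.14952081]] [[289.23815114 329.20239111]] [[461.5977991  179.97840924]]
bar [[0.4813 0.0361 0.06  ]]
pivot [[ 0.5899 -0.0897  0.108 ]]
lidh [[0.5481 0.0489 0.122 ]]
hinge [[0.6748 0.0731 0.072 ]]
obs tip scene (298.9047619047619, 261.2857142857143) top (418.47727272727275, 182.79545454545453)
```

The joint fit puts the unit at (0.597, 0.058) with yaw 0.189 rad, and the predicted grip tip matches both views to within 1 px. I'll align tool x with unit +y and tool y with unit +x, with the gripper shut.

```bash
cat >> h.py <<'E'
from scipy.spatial.transform import Rotation as R
def st(*targets):
    """unit-frame TCP (mm), then tool-axis shifts (m) through unit-frame targets (mm)"""
    p=np.load("p.npy"); s=bot.state(); q=s["ee_rot"]; M=R.from_quat(np.r_[q[1:],q[0]]).as_matrix()
    c,n=np.cos(p[2]),np.sin(p[2]); U=np.array([[c,-n,0],[n,c,0],[0,0,1]]); o=np.array([p[0],p[1],0])
    x=s["eef_pos"]; d=(U.T@M[:,1]); print("t",round(s["time"],2),"unit",((x-o)@U*1e3).round(1),"F(unit)",(s["contact_force"]@U).round(1),"yerr deg",np.degrees(np.arctan2(d[1],d[0])).round(1),"tilt",(M[:,2]).round(3),"gap",round(s["finger_gap"],3),"q",s["qpos"].round(2))
    for t in targets:
        w=o+U@(np.array(t)/1e3); print(t,(M.T@(w-x)).round(4)); x=w
E
python3 -m inch '[[[0,0,-0.01,-7.1,0],[0,0,-0.01,-7.1,0],[0,0,-0.01,-7.1,0],[0,0,-0.01,-7.1,0],[0,0,-0.01,-7.1,0],[0,0,-0.01,-7.1,0],[0,0,-0.01,-7.1,0],[0,0,-0.01,-7.1,0],[0,0,-0.01,-7.1,0],[0,0,-0.01,-7.1,0]]]'
python3 -m inch '[[[0,0,0,-4.4,0],[0,0,0,0,0],[0,0,0,0,0]]]'
python3 - <<'E'
from h import *
st((-35,-95,300),(-35,-95,195))
E
```

```text
time: 0.93
eef_pos: [0.2254, -0.474, 0.3313]
ee_rot: [-0.0, 0.664, 0.748, 0.0]
contact_force: [0.3, -0.4, -0.3]
finger_gap: 0.0
finger_force: 0.0
time: 1.18
eef_pos: [0.2254, -0.4741, 0.3307]
ee_rot: [-0.0, 0.638, 0.77, 0.0]
contact_force: [0.1, -0.4, -0.5]
finger_gap: 0.0
finger_force: 0.0
t 1.18 unit [-465.1 -453.1  330.7] F(unit) [ 0.  -0.4 -0.5] yerr deg -0.1 tilt [-0.     0.001 -1.   ] gap 0.0 q [-1.2   0.05  1.2  -0.    1.89 -1.38]
(-35, -95, 300) [0.3591 0.4293 0.031 ]
(-35, -95, 195) [-1.00e-04  0.00e+00  1.05e-01]
```

```bash
python3 -m inch '[[[0.018,0.0215,0.0015,0,0],[0.018,0.0215,0.0015,0,0],[0.018,0.0215,0.0015,0,0],[0.018,0.0215,0.0015,0,0],[0.018,0.0215,0.0015,0,0],[0.018,0.0215,0.0015,0,0],[0.018,0.0215,0.0015,0,0],[0.018,0.0215,0.0015,0,0],[0.018,0.0215,0.0015,0,0],[0.018,0.0215,0.0015,0,0]]]' >/dev/null
python3 -m inch '[[[0.018,0.0215,0.0015,0,0],[0.018,0.0215,0.0015,0,0],[0.018,0.0215,0.0015,0,0],[0.018,0.0215,0.0015,0,0],[0.018,0.0215,0.0015,0,0],[0.018,0.0215,0.0015,0,0],[0.018,0.0215,0.0015,0,0],[0.018,0.0215,0.0015,0,0],[0.018,0.0215,0.0015,0,0],[0,0,0,0,0]]]' >/dev/null
python3 - <<'E'
from h import *
st((-35,-90,300),(-35,-90,195))
E
```

```text
t 2.85 unit [ -54.5 -107.8  300.6] F(unit) [ 0.1 -0.1 -0.8] yerr deg 0.1 tilt [-0.003  0.002 -1.   ] gap -0.002 q [-0.17  0.17  1.14  0.    1.84 -0.36]
(-35, -90, 300) [0.0178 0.0196 0.0006]
(-35, -90, 195) [-0.0002  0.0002  0.105 ]
```

```bash
python3 -m inch '[[[0.0178,0.0196,0,0,0],[0,0,0.02,0,0],[0,0,0.02,0,0],[0,0,0.02,0,0],[0,0,0.02,0,0],[0,0,0.02,0,0],[0,0,0.005,0,0],[0,0,0,0,0],[0,0,0,0,0]]]' >/dev/null
python3 - <<'E'
from h import *
st()
E
python3 -m inch '[[[-0.005,0,0,0,0],[-0.005,0,0,0,0],[-0.005,0,0,0,0],[-0.005,0,0,0,0],[-0.005,0,0,0,0],[-0.005,0,0,0,0],[0,0,0,0,0]]]' >/dev/null
python3 - <<'E'
from h import *
T=[]
for th in np.arange(.05,1.3,.15):
    d=np.array([-np.sin(th),np.cos(th)]);n=np.array([np.cos(th),np.sin(th)])
    c=92*d+9*n; T.append((-35,round(-144+c[0]+11,1),round(108+c[1]-4,1)))
st(*T)
cv2.imwrite("pics/s1.png",bot.read_camera("scene")[:,:,::-1])
E
```

```text
t 3.6 unit [-37.  -93.5 198.5] F(unit) [-0.2 -0.2  0.8] yerr deg -0.0 tilt [ 0. -0. -1.] gap 0.002 q [-0.13  0.22  1.28 -0.    1.64 -0.32]
t 4.18 unit [ -37.1 -124.4  197.8] F(unit) [ 0.4 -0.3 -0.5] yerr deg -0.0 tilt [ 0. -0. -1.] gap -0.003 q [-0.18  0.24  1.26 -0.    1.64 -0.37]
(-35, np.float64(-128.6), np.float64(196.3)) [-0.0042  0.0021  0.0015]
(-35, np.float64(-142.5), np.float64(196.0)) [-0.0139  0.      0.0003]
(-35, np.float64(-156.1), np.float64(193.5)) [-0.0136  0.      0.0025]
(-35, np.float64(-169.2), np.float64(189.1)) [-0.0131  0.      0.0044]
(-35, np.float64(-181.5), np.float64(182.7)) [-0.0123  0.      0.0064]
(-35, np.float64(-192.7), np.float64(174.6)) [-0.0112  0.      0.0081]
(-35, np.float64(-202.6), np.float64(164.8)) [-0.0099  0.      0.0098]
(-35, np.float64(-210.9), np.float64(153.8)) [-0.0083  0.      0.011 ]
(-35, np.float64(-217.5), np.float64(141.6)) [-0.0066  0.      0.0122]
```

```bash
python3 -m inch '[[[-0.004,0.002,0.0015,0,0],[-0.007,0,0,0,0],[-0.007,0,0,0,0],[-0.007,0,0.0012,0,0],[-0.007,0,0.0013,0,0],[-0.0065,0,0.0022,0,0],[-0.0065,0,0.0022,0,0],[-0.0062,0,0.0032,0,0],[-0.0061,0,0.0032,0,0],[0,0,0,0,0]]]'
python3 - <<'E'
from h import *
st()
cv2.imwrite("pics/s1.png",cv2.resize(bot.read_camera("scene")[170:350,205:405,::-1],None,fx=3,fy=3))
E
```

```text
time: 5.07
eef_pos: [0.5964, -0.127, 0.1818]
ee_rot: [-0.0, 0.638, 0.77, -0.001]
contact_force: [-0.1, -0.2, -0.2]
finger_gap: -0.001
finger_force: 0.0
t 5.07 unit [ -35.6 -181.8  181.8] F(unit) [-0.1 -0.2 -0.2] yerr deg -0.1 tilt [-0.001 -0.    -1.   ] gap -0.001 q [-0.27  0.31  1.21 -0.    1.62 -0.46]
```

View pics/s1.png

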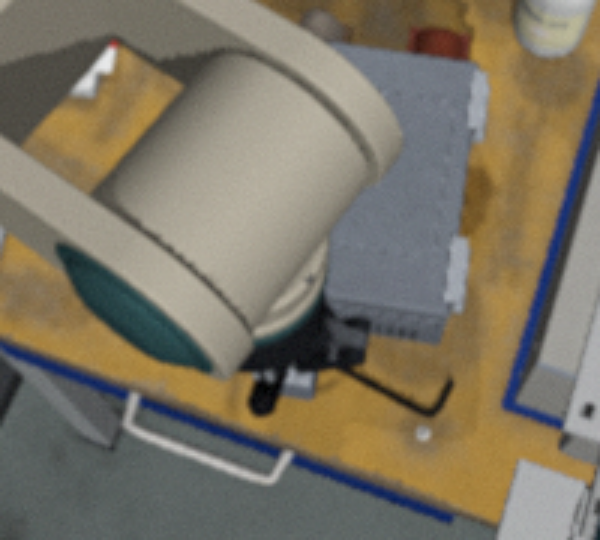

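The grip is moving outward: its tip is now near full-image pixel (292,305). I'll continue along the arc.

```bash
python3 -m inch '[[[-0.0056,0,0.004,0,0],[-0.0056,0,0.004,0,0],[-0.005,0,0.0049,0,0],[-0.005,0,0.0049,0,0],[-0.0042,0,0.0055,0,0],[-0.0041,0,0.0055,0,0],[-0.0033,0,0.006,0,0],[0,0,0,0,0]]]'
python3 -m inch '[[[-0.0033,0,0.006,0,0],[0,0,0,0,0]]]'
python3 -m inch '[[[-0.001,0,0.004,0,0],[0,0,0,0,0]]]'
python3 - <<'E'
from h import *
st()
E
```

```text
time: 5.78
eef_pos: [0.6031, -0.1581, 0.1483]
ee_rot: [-0.0, 0.637, 0.771, 0.0]
contact_force: [-1.8, 2.6, 5.1]
finger_gap: -0.002
finger_force: 2.7
time: 5.95
eef_pos: [0.604, -0.1588, 0.1474]
ee_rot: [-0.0, 0.636, 0.771, 0.002]
contact_force: [-13.2, 15.4, 26.1]
finger_gap: -0.001
finger_force: 15.4
time: 6.12
eef_pos: [0.6047, -0.159, 0.1469]
ee_rot: [0.001, 0.636, 0.772, 0.003]
contact_force: [-19.9, 20.1, 41.1]
finger_gap: 0.004
finger_force: 23.6
t 6.12 unit [ -33.5 -214.8  146.9] F(unit) [-15.7  23.5  41.1] yerr deg 0.2 tilt [ 0.006  0.004 -1.   ] gap 0.004 q [-0.32  0.37  1.21  0.01  1.56 -0.51]
```

The clamp is at its stop. I'll back off upward, move over the bar's middle and check.

```bash
python3 -m inch '[[[0,0,-0.01,0,0],[0,0,-0.03,0,0],[0,0,-0.03,0,0],[0,0,-0.03,0,0],[0,0,-0.03,0,0],[0,0,-0.02,0,0],[0,-0.03,0,0,0],[0,-0.03,0,0,0],[0,-0.025,0,0,0],[0,0,0,0,0]]]' >/dev/null
python3 -m inch '[[[0.027,0,0,0,0],[0.027,0,0,0,0],[0.027,0,0,0,0],[0.027,0,0,0,0],[0.027,0,0,0,0],[0.027,0,0,0,0],[0.027,0,0,0,0],[0.027,0,0,0,0],[0,0,0,0,0],[0,0,0,0,0]]]' >/dev/null
python3 - <<'E'
from h import *
st((-118,0,280),(-118,0,70))
cv2.imwrite("pics/s2.png",cv2.resize(bot.read_camera("scene")[200:360,235:405,::-1],None,fx=3,fy=3))
a=bot.read_camera("top"); cv2.imwrite("pics/t2.png",cv2.resize(a[60:300,260:500,::-1],None,fx=2.4,fy=2.4))
p=np.load("p.npy")
for n in("scene","top"):print(n,proj(n,u2w(p,[[-.035,-.144-.109*np.sin(1.18),.108+.109*np.cos(1.18)]])))
E
```

```text
t 7.78 unit [-119.8   -1.1  287.9] F(unit) [ 0.7 -0.7 -0.8] yerr deg 0.1 tilt [-0.    -0.001 -1.   ] gap 0.006 q [-0.   -0.08  1.42 -0.    1.8  -0.2 ]
(-118, 0, 280) [0.0011 0.0018 0.0079]
(-118, 0, 70) [1.0e-04 0.0e+00 2.1e-01]
scene [[289.23815114 329.20239111]]
top [[461.5977991  179.97840924]]
```

View pics/t2.png

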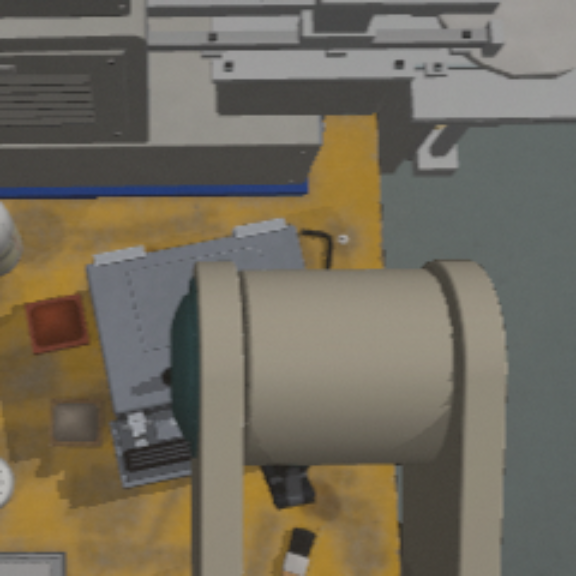

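The top view is blocked by the wrist link, with the clamp hidden behind about (330,330). I'll check the scene crop.

View pics/s2.png

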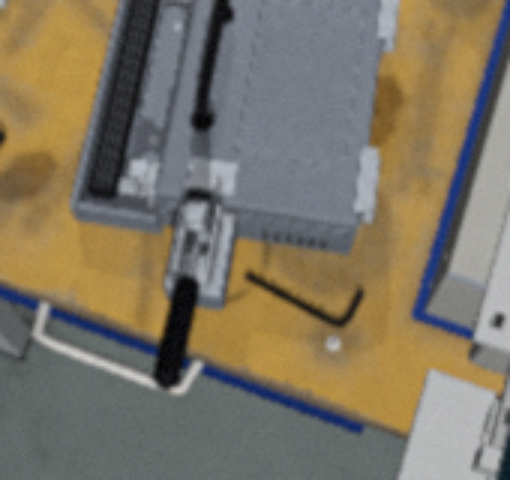

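The grip tip is at full-image pixel (291,328), against (289,329) predicted for fully open. The hex key hasn't moved. Next is the bar.

```bash
python3 -m inch '[[[0.001,0,0.03,0,0],[0,0,0.035,0,0],[0,0,0.035,0,0],[0,0,0.035,0,0],[0,0,0.035,0,0],[0,0,0.03,0,0],[0,0,0.015,0,0],[0,0,0,0,0],[0,0,0,0,0]]]'
python3 -m inch '[[[0,0,0.003,0,0],[0,0,0.003,0,0],[0,0,0.003,0,0],[0,0,0.002,0,0],[0,0,0,0,0],[0,0,0,0,0]]]'
python3 - <<'E'
from h import *
st()
E
```

```text
time: 8.63
eef_pos: [0.4794, 0.0341, 0.0729]
ee_rot: [-0.0, 0.638, 0.77, -0.001]
contact_force: [0.3, 0.4, 1.7]
finger_gap: 0.003
finger_force: 0.0
time: 9.13
eef_pos: [0.4795, 0.0351, 0.0623]
ee_rot: [0.0, 0.637, 0.771, 0.0]
contact_force: [0.2, -0.2, -0.2]
finger_gap: -0.002
finger_force: 0.0
t 9.13 unit [-120.    -0.7   62.3] F(unit) [ 0.1 -0.2 -0.2] yerr deg 0.0 tilt [ 0. -0. -1.] gap -0.002 q [-0.    0.06  1.74 -0.    1.34 -0.19]
```

```bash
python3 -m inch '[[[0,0,0.002,0,0],[0,0,0.002,0,0],[0,0,0.002,0,0],[0,0,0.0015,0,0],[0,0,0.0015,0,0],[0,0,0,0,0],[0,0,0,0,0]]]'
python3 -m inch '[[[0,0,0.0015,0,0],[0,0,0.0015,0,0],[0,0,0,0,0]]]'
python3 - <<'E'
from h import *
st()
E
```

```text
time: 9.72
eef_pos: [0.4799, 0.035, 0.0548]
ee_rot: [0.0, 0.637, 0.771, 0.0]
contact_force: [-5.0, -0.5, 11.7]
finger_gap: 0.003
finger_force: 5.9
time: 9.97
eef_pos: [0.4799, 0.035, 0.0521]
ee_rot: [0.001, 0.637, 0.771, 0.0]
contact_force: [-6.2, -0.1, 15.7]
finger_gap: -0.001
finger_force: 7.8
t 9.97 unit [-119.6   -0.8   52.1] F(unit) [-6.1  1.  15.7] yerr deg 0.0 tilt [ 0.001 -0.    -1.   ] gap -0.001 q [-0.    0.07  1.75 -0.    1.32 -0.19]
```

```bash
python3 -m inch '[[[0,0,0.001,0,0],[0,0,0.001,0,0],[0,0,0,0,0],[0,0,0,0,0],[0,0,0,0,0]]]'
python3 -m inch '[[[0,0,-0.003,0,0],[0,0,-0.005,0,0],[0,0,-0.01,0,0],[0,0,-0.03,0,0],[0,0,-0.04,0,0],[0,0,-0.04,0,0],[0,0,-0.04,0,0],[0,0,-0.03,0,0],[0,-0.03,0,0,0],[0,-0.03,0,0,0]]]'
python3 - <<'E'
from h import *
cv2.imwrite("pics/s3.png",cv2.resize(bot.read_camera("scene")[170:310,235:405,::-1],None,fx=3.4,fy=3.4))
p=np.load("p.npy")
for a in(0,.13):
  c,s=np.cos(a),np.sin(a); f=lambda x,z:(79-x*c+z*s,72+x*s+z*c)
  for x,z,y in((129,50,45),(129,50,-45),(154,20,105),(154,20,-105)):
    X,Z=f(x,z); print(a,(x,z,y),(proj("scene",u2w(p,[X/1e3,y/1e3,Z/1e3]))[0]-[235,170])*3.4)
c,s=np.cos(.13),np.sin(.13);st((79-129*c+50*s,0,72+129*s+50*c))
E
```

```text
time: 10.38
eef_pos: [0.48, 0.0351, 0.0509]
ee_rot: [0.001, 0.637, 0.771, 0.0]
contact_force: [-9.3, 0.2, 19.8]
finger_gap: 0.003
finger_force: 10.2
time: 11.22
eef_pos: [0.421, 0.0237, 0.2482]
ee_rot: [0.001, 0.637, 0.771, 0.001]
contact_force: [-0.1, 0.3, 0.1]
finger_gap: 0.003
finger_force: 0.0
0 (129, 50, 45) [250.80054767  98.04743106]
0 (129, 50, -45) [226.10354684 221.90258814]
0 (154, 20, 105) [231.83286434  38.46273103]
0 (154, 20, -105) [172.15462997 320.20914109]
0.13 (129, 50, 45) [261.59939137  88.23196823]
0.13 (129, 50, -45) [236.98690822 213.86236978]
0.13 (154, 20, 105) [236.31770655  24.97369344]
0.13 (154, 20, -105) [175.85690667 311.28566048]
t 11.27 unit [-184.3   -0.5  246.9] F(unit) [ 1.2 -0.4  1.9] yerr deg 0.0 tilt [-0.001 -0.001 -1.   ] gap 0.001 q [-0.03 -0.26  1.66 -0.    1.74 -0.22]
(np.float64(-42.42977715822292), 0, np.float64(138.30089908368004)) [0.0005 0.142  0.1084]
```

View pics/s3.png

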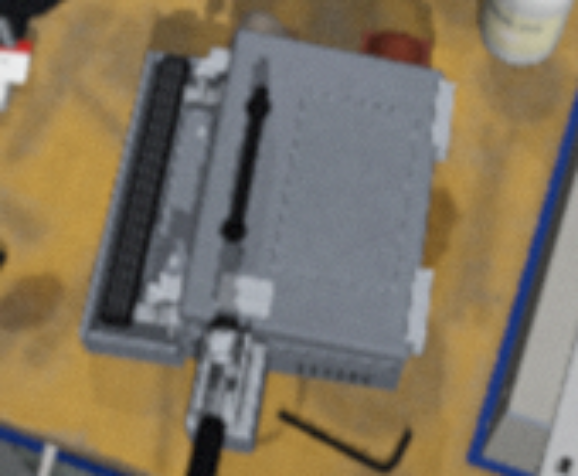

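The lid has sprung up: its front corners shifted up by about 10 crop px, which matches 0.13 rad. The handle runs from (258,97) to (233,233) in the crop. I'll go to the handle with the fingers half open.

```bash
python3 -m inch '[[[0,0.025,0,0,0.5],[0,0.03,0,0,0.5],[0,0.03,0,0,0.5],[0,0.03,0,0,0.5],[0,0.026,0,0,0.5],[0,0,0.03,0,0.5],[0,0,0.03,0,0.5],[0,0,0,0,0.5],[0,0,0,0,0.5]]]' >/dev/null
python3 - <<'E'
from h import *
st((-43,0,122))
E
```

```text
t 12.02 unit [-40.   -0.5 184.9] F(unit) [0.2 0.4 1.4] yerr deg 0.0 tilt [-0.004 -0.    -1.   ] gap 0.5 q [ 0.02  0.17  1.36 -0.    1.61 -0.17]
(-43, 0, 122) [ 0.0005 -0.0027  0.0629]
```

```bash
python3 -m inch '[[[-0.003,-0.003,0.02,0,0.5],[0,0,0.02,0,0.5],[0,0,0.013,0,0.5],[0,0,0.01,0,0.5],[0,0,0,0,0.5],[0,0,0,0,0.5]]]'
python3 -m inch '[[[0,0,0,0,0],[0,0,0,0,0],[0,0,0,0,0],[0,0,0,0,0],[0,0,0,0,0],[0,0,0,0,0],[0,0,0,0,0]]]' 25
python3 - <<'E'
from h import *
st()
E
```

```text
time: 12.52
eef_pos: [0.5572, 0.0467, 0.1248]
ee_rot: [0.001, 0.637, 0.771, 0.001]
contact_force: [0.5, 0.9, 1.6]
finger_gap: 0.5
finger_force: 0.0
time: 13.1
eef_pos: [0.557, 0.0467, 0.1239]
ee_rot: [0.001, 0.637, 0.771, 0.0]
contact_force: [1.9, -0.4, 4.8]
finger_gap: 0.104
finger_force: 25.6
t 13.1 unit [-41.7  -3.8 123.9] F(unit) [ 1.8 -0.7  4.8] yerr deg 0.0 tilt [ 0.001 -0.    -1.   ] gap 0.104 q [ 0.02  0.21  1.45 -0.    1.48 -0.17]
```

The handle is gripped (gap about 9 mm). Next I'll work out the arc increments.

Run:
```python
import numpy as np
a=np.arange(.13,1.2,.06); X=-129*np.cos(a)+50*np.sin(a); Z=129*np.sin(a)+50*np.cos(a)
for k,dx,dz in zip(a[1:],np.diff(X),np.diff(Z)): print(round(k,2),"dy",round(dx/1e3,4),"dz",round(-dz/1e3,4))
```

```text
0.19 dy 0.0042 dz -0.0072
0.25 dy 0.0046 dz -0.0069
0.31 dy 0.005 dz -0.0066
0.37 dy 0.0054 dz -0.0063
0.43 dy 0.0058 dz -0.006
0.49 dy 0.0061 dz -0.0056
0.55 dy 0.0064 dz -0.0052
0.61 dy 0.0068 dz -0.0048
0.67 dy 0.007 dz -0.0044
0.73 dy 0.0073 dz -0.004
0.79 dy 0.0075 dz -0.0035
0.85 dy 0.0077 dz -0.0031
0.91 dy 0.0079 dz -0.0026
0.97 dy 0.008 dz -0.0021
1.03 dy 0.0081 dz -0.0017
1.09 dy 0.0082 dz -0.0012
1.15 dy 0.0083 dz -0.0007
```

```bash
python3 -m inch '[[[0,0.0042,-0.0072,0,0],[0,0.0046,-0.0069,0,0],[0,0.005,-0.0066,0,0],[0,0.0054,-0.0063,0,0],[0,0,0,0,0]]]' 30
python3 -m inch '[[[0,0.0058,-0.006,0,0],[0,0.0061,-0.0056,0,0],[0,0.0064,-0.0052,0,0],[0,0.0068,-0.0048,0,0],[0,0.007,-0.0044,0,0],[0,0,0,0,0]]]'
python3 - <<'E'
from h import *
st()
E
```

```text
time: 13.52
eef_pos: [0.5756, 0.0503, 0.1517]
ee_rot: [-0.0, 0.637, 0.771, -0.001]
contact_force: [-6.8, -1.0, 5.0]
finger_gap: 0.101
finger_force: 30.2
time: 14.02
eef_pos: [0.6077, 0.0564, 0.1792]
ee_rot: [0.0, 0.637, 0.771, 0.0]
contact_force: [-7.6, -1.7, 10.1]
finger_gap: 0.101
finger_force: 30.6
t 14.02 unit [  9.9  -3.8 179.2] F(unit) [-7.8 -0.3 10.1] yerr deg 0.0 tilt [ 0.001 -0.    -1.   ] gap 0.101 q [ 0.03  0.31  1.21 -0.    1.62 -0.16]
```

```bash
python3 -m inch '[[[0,0.0073,-0.0045,0,0],[0,0.0075,-0.004,0,0],[0,0.0077,-0.0036,0,0],[0,0.0079,-0.003,0,0],[0,0.008,-0.0021,0,0],[0,0,0,0,0]]]'
python3 -m inch '[[[0,0.0081,-0.0017,0,0],[0,0.0082,-0.0012,0,0],[0,0.0083,-0.0007,0,0],[0,0,0,0,0],[0,0,0,0,0]]]'
python3 - <<'E'
from h import *
st()
E
```

```text
time: 14.52
eef_pos: [0.646, 0.0637, 0.1956]
ee_rot: [0.001, 0.637, 0.771, 0.001]
contact_force: [-1.8, -1.4, 5.6]
finger_gap: 0.098
finger_force: 30.3
time: 14.93
eef_pos: [0.6698, 0.0683, 0.1984]
ee_rot: [0.001, 0.637, 0.771, 0.001]
contact_force: [-0.0, -0.8, 5.1]
finger_gap: 0.102
finger_force: 30.6
t 14.93 unit [ 73.1  -3.8 198.4] F(unit) [-0.2 -0.8  5.1] yerr deg 0.0 tilt [ 0.003  0.    -1.   ] gap 0.102 q [ 0.05  0.49  0.95 -0.    1.7  -0.14]
```

The lid is at about 1.16 rad. I'll open slightly, lift off, come round to the front and push it upright from its underside.

```bash
python3 -m inch '[[[0,0,0,0,0.25],[0,0,0,0,0.25],[0,0,0,0,0.25],[0,0,-0.01,0,0.25],[0,0,-0.02,0,0.25],[0,0,-0.03,0,0.25],[0,0,-0.04,0,0.25],[0,0,0,0,0.25],[0,0,0,0,0]]]'
python3 -m inch '[[[0,-0.03,0,0,0],[0,-0.03,0,0,0],[0,-0.03,0,0,0],[0,-0.03,0,0,0],[0,0,0.02,0,0],[0,0,0.03,0,0],[0,0,0.03,0,0],[0,0,0.028,0,0],[0,0,0,0,0],[0,0,0,0,0]]]'
python3 - <<'E'
from h import *
st((60,-4,187))
E
```

```text
time: 15.68
eef_pos: [0.6695, 0.0683, 0.3017]
ee_rot: [0.003, 0.637, 0.771, 0.003]
contact_force: [-0.1, 0.0, -1.0]
finger_gap: 0.125
finger_force: 0.0
time: 16.52
eef_pos: [0.5499, 0.0457, 0.1875]
ee_rot: [-0.002, 0.637, 0.771, -0.001]
contact_force: [-0.3, -0.4, -0.1]
finger_gap: -0.001
finger_force: 0.0
t 16.52 unit [-48.9  -3.5 187.5] F(unit) [-0.3 -0.3 -0.1] yerr deg 0.0 tilt [-0.004 -0.    -1.   ] gap -0.001 q [ 0.02  0.15  1.39 -0.    1.61 -0.17]
(60, -4, 187) [-0.0005  0.1089  0.    ]
```

```bash
python3 -m inch '[[[0,0.01,0,0,0],[0,0.01,0,0,0],[0,0.01,0,0,0],[0,0.01,0,0,0],[0,0.01,0,0,0],[0,0.01,0,0,0],[0,0.01,0,0,0],[0,0,0,0,0]]]'
python3 -m inch '[[[0,0.01,0,0,0],[0,0.01,0,0,0],[0,0.01,0,0,0],[0,0.008,0,0,0],[0,0,0,0,0],[0,0,0,0,0]]]'
python3 - <<'E'
from h import *
st()
E
python3 -m inch '[[[0,-0.02,0,0,0],[0,-0.03,0,0,0],[0,-0.04,0,0,0],[0,-0.04,0,0,0],[0,-0.04,0,0,0],[0,-0.04,0,0,0],[0,-0.04,0,0,0],[0,0,0,0,0]]]'
python3 - <<'E'
from h import *
cv2.imwrite("pics/s4.png",cv2.resize(bot.read_camera("scene")[130:350,225:425,::-1],None,fx=2.7,fy=2.7))
p=np.load("p.npy")
for a in(1.45,1.57,1.7):
  c,s=np.cos(a),np.sin(a)
  for x,z,y in((154,-2,105),(154,-2,-105)):
    print(a,y,(proj("scene",u2w(p,[(79-x*c+z*s)/1e3,y/1e3,(72+x*s+z*c)/1e3]))[0]-[225,130])*2.7)
E
```

```text
time: 17.18
eef_pos: [0.6214, 0.059, 0.1916]
ee_rot: [0.001, 0.637, 0.771, 0.001]
contact_force: [0.0, 0.2, -0.5]
finger_gap: 0.0
finger_force: 0.0
time: 17.68
eef_pos: [0.6572, 0.0659, 0.1902]
ee_rot: [0.001, 0.637, 0.771, 0.001]
contact_force: [-0.4, 0.4, 0.8]
finger_gap: 0.0
finger_force: 0.0
t 17.68 unit [ 60.4  -3.7 190.2] F(unit) [-0.3  0.4  0.8] yerr deg 0.0 tilt [ 0.002  0.    -1.   ] gap 0.0 q [ 0.04  0.45  1.01 -0.    1.68 -0.14]
time: 18.35
eef_pos: [0.4054, 0.0185, 0.1885]
ee_rot: [-0.0, 0.637, 0.77, -0.0]
contact_force: [0.2, 0.7, -0.6]
finger_gap: 0.002
finger_force: 0.0
1.45 105 [375.08275511  76.6886285 ]
1.45 -105 [341.21798648 332.1752269 ]
1.57 105 [399.08194157  78.99030008]
1.57 -105 [368.33641474 335.68239909]
1.7 105 [424.80677318  83.2944251 ]
1.7 -105 [397.51207367 340.73427289]
```

View pics/s4.png

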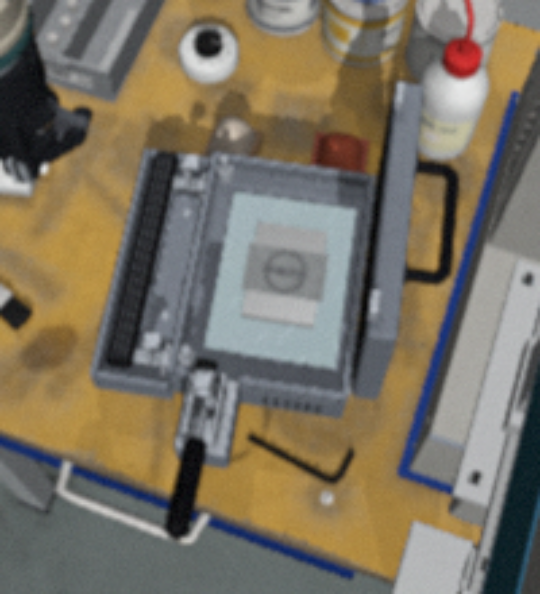

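The lid stands upright: its far top corner is at about (397,83), against (399,79) predicted for 1.57 rad. The clamp is open, and the pads and hex key are where they were. The arm is clear, so I'll hand in.

```bash
python3 -c "
from plant import bot; print(bot.finish_job())"
```

```text
the job is handed in; nothing more can be done
None
```

The exposure unit is open and handed in at about 18.4 s: I flipped the clamp fully open, pressed the release bar at its middle, and swung the lid upright (about 1.55 rad by camera); the pads and hex key stayed in place.

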